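# Sieve the small nuts out of a mixed batch

## Robot

A 6-joint arm with a two-finger parallel gripper is mounted at the origin on a cart in front of the work surface, level with it; the furniture and walls round the work are solid. World frame = base frame: x ahead of the robot, y to its left, z up, the work surface at z = 0. Lengths are in mm, angles in rad, forces in N, time in s.
With the tool pointing down it reaches from about 350 to 975 mm from the base axis. Payload 7.1 kg.
Tool frame: the origin (TCP) lies midway between the tips of the shut fingers; the grasp point (between the pads) lies 19 mm behind it (ctrl.grip_depth is the distance from the TCP to the grasp point, in mm); z points along the fingers, y is the line along which they close (so a half turn about z gives the same grasp; the last joint's range is limited). The gripper opens to 88 mm and grips with 3 to 60 N. Pads are 20 mm wide; open, the fingers measure 115 mm over their backs; the gripper's body (75 mm by 178 mm) begins 61 mm behind the grasp point.
Start: joints at [-1.363, 0.423, 1.63, -0, 1.089, -0.019], TCP at [140.557, -608.973, 222.675] pointing down, gripper open.
Joint ranges: [-3, 3], [-0.9, 2.11], [0.09, 2.58], [-1.31, 4.45], [0.11, 2.69], [-2.54, 2.54]. Speed limits (rad/s): [2.39, 2.39, 3.01, 3.14, 3.14, 3.14].

## Interface

Orientations are given as a rotation vector (axis times angle).
In Python, from workcell import get_obs, vision, ctrl gives the robot as it stands.
- The arm moves only by the tool step_arm, never from a script. Its argument "plan" is a list of rows, each a list of 7 numbers: the opening, from -1 (shut) to 1 (fully open), then the shift along the tool's x, y, z as a fraction of full scale, then the turn, a rotation vector about the tool's x, y, z as a fraction of full scale. In form: [[fingers, dx, dy, dz, wx, wy, wz], ...]. A call has 1 to 20 rows; each row shifts and turns the commanded pose from where the row before left it, along the tool's axes as they then stand; what a row does not reach is not made up. Full scale, the value 1, is 50 mm for a shift and 0.12 rad for a turn. A row lasts 1/8 s, in which the tool goes at most 62.5 mm and 10.7 degrees, less where a joint would pass 70% of its speed; a pose out of reach is approached as far as the arm can. A call with a number of a shift or a turn outside -1 to 1 is refused whole. A call with a gripper value outside its range is refused whole. The fingers move at their own pace and stop on an object; the grip force is fixed at half the most. Time passes only in rows, so rows that do not move let the fingers close. It gives the time, the measured TCP pose, the force, the opening and the grip force at its end, in the units of the state.
- get_obs(): the state, without advancing time (a new reading comes with each control period).
- vision.get_image(name): name is "scene" or "side" or "wrist"; returns a dict with "pixels" (480x640x3 uint8, red, green, blue), "depth" (480x640 float32, mm along the optical axis (not along the pixel's ray), 0 where there is no reading), "fx", "fy", "cx", "cy" (pixels), "T" (4x4, takes a point from camera to world coordinates); the wrist camera has in their place "T_tool_cam" (4x4, takes a point from camera to tool coordinates, whose origin is the TCP and whose axes are the flange's). Camera axes: x right, y down, z forward; pixel columns grow to the right and rows downward; lengths in mm; the calibration is good to about 2 mm. A picture is of the moment at which its call begins: read the wrist's pose just before it.
- ctrl.close_job(): hands the job in; it is judged then, once.
The state is a dict: "t": time; "qpos": joint angles; "qvel": joint speeds; "joint_torque": joint torques, N m; "ee_pos": TCP position; "orientation": TCP orientation; "ft_force": force on the tool from outside, world axes, zero at the start; "moment": the same for the moment, N m; "width": finger opening in mm; "grasp_force": force on a finger pad.
Only numpy, scipy, OpenCV 4.12 (cv2) and the standard library are available. Lean on these libraries where they do the work, as an engineer would, in place of code of your own. Each camera call takes 0.05 s, during which the arm holds its last target. There are 200 camera calls.

## Task

Sort the mixed nuts with the hand sieve: lift it by its handle with all the nuts in it, hold it level over the catch tray and shake it from side to side until all four small nuts have dropped through into the tray. The three large nuts stay in the sieve; then set the sieve back on its rest, centred and squarely as it was found, and let go. Do not move the tin, the spring clamp or the plane.

Things in the scene. Friction and masses are not known exactly. Their poses are not given: they have to be found in the camera images.
- sieve: Sieve, 0.4 kg: wooden frame 160 (x) by 144 mm (y), 32 high, walls 10. Bottom: dark steel plate 5 mm thick; a plain strip 36 mm wide runs along x under the handle, with two rows of 20 mm square holes (4 mm bars) on each side. Handle: wooden bar along x over the middle, 16 wide, z from 64 to 88 mm, on end posts. Origin: centre of underside, z up. Nuts slide on it (friction about 0.2) when shaken.
- sieve_grip (a point): Centre of the sieve's straight, flat-sided handle bar, 76 mm above the sieve's underside; grip here from above across the bar (along the sieve's y); open air below the bar down to the nuts. The bar is 160 mm long along the sieve's x, 16 mm wide, 24 mm deep.
- rest: The sieve's rest, fixed: 170 x 160 mm base board with two wooden rails along its x at y = +60 and -60 mm, 22 mm wide, tops 24 mm above the bench. The sieve starts on it, roughly centred, handle along the rest's x (within 6 degrees). Origin: centre of the underside, on the bench. One of rest and tray is on the left, the other on the right; which varies.
- tray: Catch tray, fixed: open square plywood box 250 x 250 mm, 35 mm high, walls 7 mm, inside 236 x 236 mm. Origin: centre of the underside on the bench; sides along its x and y.
- wax_tin: Bystander: round tin, 70 mm across, 29 mm high, standing on the bench between tray and rest. Origin: centre of the underside.
- spring_clamp: Bystander: spring clamp lying on the bench behind the work, 82 x 111 x 22 mm. Origin: centre of the underside.
- block_plane: Bystander: block plane on the bench behind the work, 50 x 162 x 48 mm. Origin: centre of the underside.
- small_nut0: Small steel hexagon nut, 13 mm across flats (15 mm corners), 7 mm high, 12 g; lies at first on the sieve's plain middle strip, under the handle. It passes the 20 mm holes. Origin: centre of the underside (5 mm above the sieve's underside when it lies on the plate).
- small_nut1: Small steel hexagon nut, 13 mm across flats (15 mm corners), 7 mm high, 12 g; lies at first on the sieve's plain middle strip, under the handle. It passes the 20 mm holes. Origin: centre of the underside (5 mm above the sieve's underside when it lies on the plate).
- small_nut2: Small steel hexagon nut, 13 mm across flats (15 mm corners), 7 mm high, 12 g; lies at first on the sieve's plain middle strip, under the handle. It passes the 20 mm holes. Origin: centre of the underside (5 mm above the sieve's underside when it lies on the plate).
- small_nut3: Small steel hexagon nut, 13 mm across flats (15 mm corners), 7 mm high, 12 g; lies at first on the sieve's plain middle strip, under the handle. It passes the 20 mm holes. Origin: centre of the underside (5 mm above the sieve's underside when it lies on the plate).
- large_nut0: Large steel hexagon nut, 27 mm across flats (31 mm corners), 14 mm high, 40 g; lies at first in the sieve on the holed part. It cannot pass the holes. Origin: centre of the underside.
- large_nut1: Large steel hexagon nut, 27 mm across flats (31 mm corners), 14 mm high, 40 g; lies at first in the sieve on the holed part. It cannot pass the holes. Origin: centre of the underside.
- large_nut2: Large steel hexagon nut, 27 mm across flats (31 mm corners), 14 mm high, 40 g; lies at first in the sieve on the holed part. It cannot pass the holes. Origin: centre of the underside.

How it is judged:
By the outcome, as a careful person would: the job done as asked, in the order asked, and still so for the second after the job is handed in, with the robot touching nothing.
It also fails if it takes over 64 s, if anything falls off the work surface, if the arm or the gripper's body presses on something with over 40 N, if the wrist force passes 120 N, or if a joint passes its speed limit or range.

## Working session

There is one attempt and no reset: what is moved stays moved. The work goes in short steps, Python scripts to look and compute and a tool call to move; the robot and the scene stay as the last step left them, time stands still between calls to the robot, and variables do not carry over. Pictures are saved under pics/ and viewed, at most 10 in all, crops included, and the job is handed in when it is done.

Besides the shell and the picture viewer there is one more tool, called after "Call:" as a command line: name --pt "numbers of a row" for each row, then --argument value for the rest. step_arm: Moves the arm, as the interface text tells. Its arguments: {"type":"object","properties":{"plan":{"type":"array","items":{"type":"array","items":{"type":"number","minimum":-1,"maximum":1}}}},"required":["plan"]}

```bash
mkdir -p pics; python3 - <<'E'
from workcell import get_obs, vision, ctrl
import cv2,numpy as np
for n in ["scene","side"]:
    im=vision.get_image(n); cv2.imwrite(f"pics/{n}0.png",im["pixels"][:,:,::-1]); np.savez(f"{n}0.npz",**im)
    print(n,im["fx"],im["fy"],im["cx"],im["cy"],np.round(im["T"],3).tolist())
o=get_obs(); print(o["t"],o["ee_pos"],o["orientation"],o["width"])
E
```

```text
scene 433.39792209614035 433.39792209614035 317.18377726465485 245.98237012539482 [[-0.886, -0.291, 0.362, 270.907], [-0.464, 0.591, -0.66, 589.792], [-0.022, -0.752, -0.659, 692.33], [0.0, 0.0, 0.0, 1.0]]
side 453.5803931089311 453.5803931089311 327.36748866141306 247.89629455176203 [[0.989, -0.091, 0.117, 479.714], [-0.148, -0.597, 0.789, -830.392], [-0.002, -0.797, -0.604, 729.598], [0.0, 0.0, 0.0, 1.0]]
0.1 [ 140.45858457 -608.51657279  221.99711458] [-3.12009332e+00 -3.55340443e-01  1.94977277e-04] 87.86776327868559
```

View pics/scene0.png

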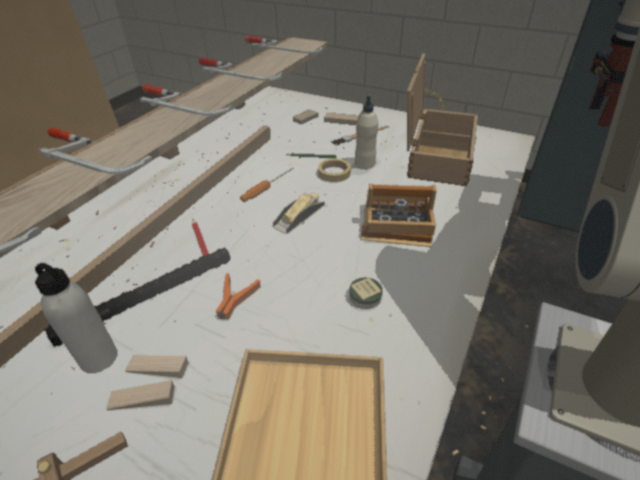

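View pics/side0.png

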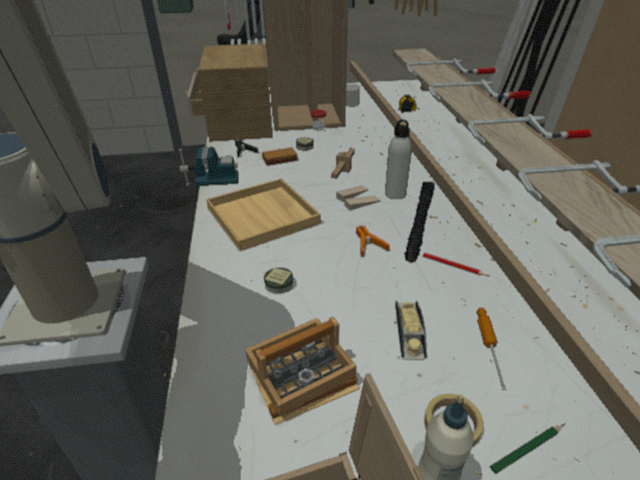

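The scene view shows the sieve on its rest at about (400,212), the tin at (365,292) and the tray at (305,420). In the side view they are at (302,367), (279,279) and (263,212). The clamp and plane lie behind the work.

```bash
cat > h.py <<'E'
import numpy as np,cv2
def cloud(im,T=None):
    T=im["T"] if T is None else T
    v,u=np.mgrid[0:480,0:640]; d=im["depth"]
    p=np.stack([(u-im["cx"])/im["fx"]*d,(v-im["cy"])/im["fy"]*d,d,np.ones_like(d)],-1)@np.asarray(T).T
    return p[...,:3]
def rect(p):
    (c,s,a)=cv2.minAreaRect(p[:,:2].astype(np.float32)); return np.round(c,1),np.round(s,1),round(a,2)
E
python3 - <<'E'
from h import *
for n in ["scene","side"]:
    im=dict(np.load(n+"0.npz")); P=cloud(im); ok=im["depth"]>0
    px={"scene":[(400,212),(365,292),(305,420)],"side":[(302,367),(279,279),(263,212)]}[n]
    hsv=cv2.cvtColor(im["pixels"],cv2.COLOR_RGB2HSV); col=hsv[...,1]>90
    for (u,v),nm in zip(px,["sieve","tin","tray"]):
        c=P[v,u]; print(n,nm,c.round(), im["pixels"][v,u])
        R={"sieve":130,"tin":50,"tray":190}[nm]
        near=ok&(np.hypot(*(P-c)[...,:2].transpose(2,0,1))<R)
        for lo,hi in {"sieve":[(2,8),(8,14),(14,20),(20,28),(52,60),(104,110),(110,116)],"tin":[(12,40)],"tray":[(31,40)]}[nm]:
            m=near&(P[...,2]>lo)&(P[...,2]<hi); q=P[m]
            if len(q)>10: print("  ",lo,hi,len(q),*rect(q),np.round(np.median(q,0),1),q.min(0).round(),q.max(0).round())
E
```

```text
scene sieve [ 508. -286.   27.] [52 53 52]
   2 8 591 [ 500.8 -258. ] [254.6 200.7] 14.1 [ 498.2 -214.     4. ] [ 381. -380.    2.] [ 631. -159.    8.]
   8 14 195 [ 505.5 -263.7] [166.  127.6] 16.61 [ 501.7 -217.2   10.8] [ 408. -343.    8.] [ 590. -179.   14.]
   14 20 171 [ 507.8 -267.7] [167.4 137.5] 18.24 [ 489.2 -213.8   16.9] [ 407. -342.   14.] [ 606. -179.   20.]
   20 28 659 [ 508.7 -272.2] [172.3 146.9] 18.78 [ 497.2 -278.8   25.1] [ 408. -362.   20.] [ 592. -180.   28.]
   52 60 375 [ 506.8 -273.8] [158.7 144.7] 22.34 [ 476.8 -221.5   55. ] [ 409. -341.   52.] [ 608. -178.   60.]
   104 110 183 [ 508.1 -275.3] [158.2  28.3] 22.55 [ 504.7 -270.5  107.9] [ 430. -314.  104.] [ 587. -233.  110.]
   110 116 222 [ 507.4 -274.5] [159.1  22.7] 22.6 [ 510.3 -273.3  111.4] [ 432. -315.  110.] [ 583. -235.  114.]
scene tin [480.   8.  27.] [172 163 130]
   12 40 748 [482.2  -2.5] [67.1 69.5] 24.18 [480.6   2.9  27.6] [448. -37.  12.] [517.  32.  32.]
scene tray [464. 297.   5.] [186 155 109]
   31 40 1632 [460.9 294.6] [250.2 227.2] 22.72 [509.2 258.6  33.9] [311. 145.  31.] [617. 4
[... 417 characters left out ...]
9.6 134.9] 18.47 [ 530.6 -319.1   25.8] [ 411. -371.   20.] [ 612. -212.   28.]
   52 60 1366 [ 508.5 -275.5] [160.4 147. ] 22.7 [ 502.1 -308.    56.7] [ 408. -372.   52.] [ 609. -180.   60.]
   104 110 198 [ 511.9 -285.1] [160.8  20. ] 17.43 [ 502.5 -286.   107.3] [ 432. -317.  104.] [ 586. -254.  110.]
   110 116 665 [ 508.8 -276.3] [160.1  24.1] 22.69 [ 504.  -279.1  112.8] [ 433. -317.  110.] [ 585. -237.  116.]
side tin [485. -17.  29.] [113 110  88]
   12 40 560 [483.8  -5.6] [69.3 68.2] 73.57 [483.6 -14.   29.2] [450. -42.  12.] [517.  31.  33.]
side tray [458. 316.   7.] [162 138  95]
   31 40 679 [456.5 304.9] [251.8 257.8] 22.94 [455.4 274.5  34.8] [295. 142.  31.] [618. 470.  39.]
```

```bash
cat >> h.py <<'E'
from scipy.spatial.transform import Rotation as Ro
def go(x,y,z,yaw):
    from workcell import get_obs
    o=get_obs(); R=Ro.from_rotvec(o["orientation"]); p=np.array(o["ee_pos"])
    a=np.radians(yaw); c,s=np.cos(a),np.sin(a)
    D=Ro.from_matrix(np.array([[c,s,0],[s,-c,0],[0,0,-1.]]))
    print("t",round(o["t"],2),"pos",p.round(1),"q",np.round(o["qpos"],2),"F",np.round(o["ft_force"],1),"w",round(o["width"],1),"g",round(o["grasp_force"],1))
    print("shift units tool",(R.inv().apply(np.array([x,y,z])-p)/50).round(3),"turn units",((R.inv()*D).as_rotvec()/.12).round(3))
E
python3 - <<'E'
from h import *
Q=[]
for n in ["scene","side"]:
    im=dict(np.load(n+"0.npz")); P=cloud(im); ok=(im["depth"]>0)
    q=P[ok]; Q.append(q)
    hsv=cv2.cvtColor(im["pixels"],cv2.COLOR_RGB2HSV)
    b=ok&(hsv[...,1]>70)
    B=P[b]; 
    m=(abs(B[:,2]-11)<6)&(np.hypot(B[:,0]-509,B[:,1]+277)<122); print(n,"rest",m.sum(),rect(B[m]))
    m=(B[:,2]>28)&(B[:,2]<42)&(np.hypot(B[:,0]-457,B[:,1]-303)<185); print(n,"tray",rect(B[m]))
a=np.array([140,-608.]);b=np.array([508,-275.]);d=(b-a)/np.linalg.norm(b-a);L=np.linalg.norm(b-a)
for q in Q:
    r=q[:,:2]-a; s=r@d; t=abs(r@[-d[1],d[0]])
    m=(s>0)&(s<L+60)&(t<110)&(q[:,2]<600)
    print([(int(k),int(q[m&(s//50==k)][:,2].max())) for k in np.unique(s[m]//50)])
go(508.3,-275.5,220,22.6)
E
```

```text
scene rest 451 (array([ 506.2, -258.4]), array([164.6, 135.6]), 18.2)
scene tray (array([461. , 295.8]), array([248.4, 224.4]), 22.85)
side rest 1343 (array([ 510.8, -278.5]), array([168.4, 150.8]), 17.34)
side tray (array([456.2, 302.4]), array([248.7, 253.4]), 22.76)
[(0, 476), (1, 345), (2, 4), (3, 6), (4, 86), (5, 89), (6, 5), (7, 4), (8, 113), (9, 113), (10, 113), (11, 113)]
[(4, 6), (5, 7), (6, 7), (7, 57), (8, 115), (9, 116), (10, 116), (11, 115)]
t 0.1 pos [ 140.5 -608.5  222. ] q [-1.36  0.42  1.63  0.    1.09 -0.02] F [1.4 0.2 0.8] w 87.9 g 0.0
shift units tool [ 8.666 -4.835  0.047] turn units [-1.100e-02 -1.000e-03 -1.397e+00]
```

Call:
step_arm --pt "1 0.72 -0.4 0 0 0 0" --pt "1 0.72 -0.4 0 0 0 0" --pt "1 0.72 -0.4 0 0 0 0" --pt "1 0.72 -0.4 0 0 0 0" --pt "1 0.72 -0.4 0 0 0 0" --pt "1 0.72 -0.4 0 0 0 0" --pt "1 0.72 -0.4 0 0 0 0" --pt "1 0.72 -0.4 0 0 0 0" --pt "1 0.72 -0.4 0 0 0 0" --pt "1 0.72 -0.4 0 0 0 0" --pt "1 0.72 -0.4 0 0 0 0" --pt "1 0.74 -0.43 0 0 0 0" --pt "1 0 0 0 0 0 -0.7" --pt "1 0 0 0 0 0 -0.7" --pt "1 0 0 0 0 0 0" --pt "1 0 0 0 0 0 0"

```text
t: 2.1
ee_pos: [508.0, -276.3, 222.5]
orientation: [-3.081, -0.613, 0.0]
ft_force: [0.3, 0.1, -0.2]
width: 88.2
grasp_force: 0.0
```

```bash
python3 - <<'E'
from h import *
from workcell import get_obs,vision
go(508.3,-275.5,81,22.6)
o=get_obs(); im=vision.get_image("wrist"); cv2.imwrite("pics/w1.png",im["pixels"][:,:,::-1])
T=np.eye(4);T[:3,:3]=Ro.from_rotvec(o["orientation"]).as_matrix();T[:3,3]=o["ee_pos"]
P=cloud(im,T@im["T_tool_cam"]); q=P[im["depth"]>0]
n=np.hypot(q[:,0]-508,q[:,1]+276)<135
for lo,hi in [(109,117),(52,60),(8,18),(20,28)]:
    m=n&(q[:,2]>lo)&(q[:,2]<hi); print(lo,m.sum(),rect(q[m]) if m.sum()>5 else 0)
E
```

```text
t 2.1 pos [ 508.  -276.3  222.5] q [-0.52  0.36  1.74 -0.    1.05  0.66] F [ 0.3  0.1 -0.2] w 88.2 g 0.0
shift units tool [ 0.013 -0.012  2.83 ] turn units [-0.002  0.002 -0.012]
109 4513 (array([ 508.8, -274.9]), array([158.6,  23.6]), 22.77)
52 6371 (array([ 508.6, -275. ]), array([159.8, 144.3]), 22.9)
8 218 (array([ 503.4, -263.7]), array([164.3, 123. ]), 10.78)
20 4238 (array([ 513.5, -263.6]), array([167.1, 142.2]), 22.82)
```

View pics/w1.png

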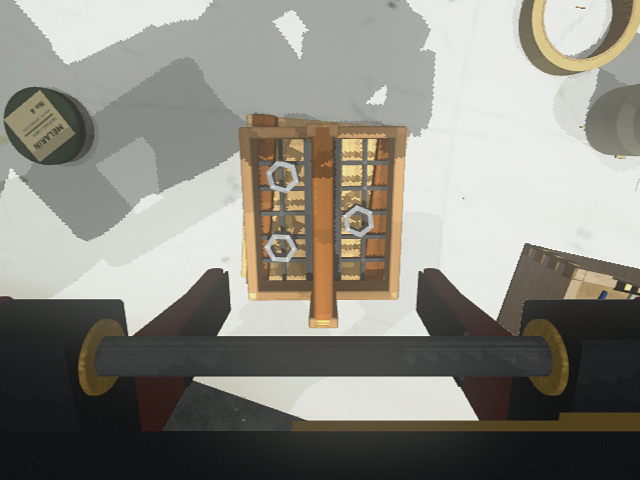

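The wrist view shows the sieve at (323,215) with its handle vertical in the picture at column 323. The large nuts are at (282,177), (281,248) and (357,221), and the small ones are hidden under the bar. I'll descend and grip.

Call:
step_arm --pt "1 0.02 -0.02 0.5 0 0 -0.03" --pt "1 0 0 0.5 0 0 0" --pt "1 0 0 0.5 0 0 0" --pt "1 0 0 0.5 0 0 0" --pt "1 0 0 0.4 0 0 0" --pt "1 0 0 0.3 0 0 0" --pt "1 0 0 0.13 0 0 0" --pt "1 0 0 0 0 0 0" --pt "-1 0 0 0 0 0 0" --pt "-1 0 0 0 0 0 0" --pt "-1 0 0 0 0 0 0" --pt "-1 0 0 0 0 0 0" --pt "-1 0 0 0 0 0 0" --pt "-1 0 0 0 0 0 0" --pt "-1 0 0 0 0 0 0" --pt "-1 0 0 0 0 0 0"

```text
t: 4.15
ee_pos: [508.8, -275.1, 81.2]
orientation: [3.079, 0.622, 0.0]
ft_force: [-0.2, -0.6, -0.4]
width: 15.7
grasp_force: 30.0
```

Call:
step_arm --pt "-1 0 0 -0.1 0 0 0" --pt "-1 0 0 -0.2 0 0 0" --pt "-1 0 0 -0.3 0 0 0" --pt "-1 0 0 -0.4 0 0 0" --pt "-1 0 0 -0.4 0 0 0" --pt "-1 0 0 -0.4 0 0 0" --pt "-1 0 0 -0.2 0 0 0" --pt "-1 0 0 0 0 0 0"

```text
t: 5.15
ee_pos: [509.1, -275.2, 182.2]
orientation: [3.078, 0.621, 0.002]
ft_force: [0.1, -0.1, -5.7]
width: 15.7
grasp_force: 30.0
```

```bash
python3 - <<'E'
from h import *
go(457,303,181,22.8)
E
```

```text
t 5.15 pos [ 509.1 -275.2  182.2] q [-0.52  0.41  1.77  0.    0.97  0.66] F [ 0.1 -0.1 -5.7] w 15.7 g 30.0
shift units tool [  3.526 -11.062   0.012] turn units [ 0.012 -0.009  0.003]
```

Call:
step_arm --pt "-1 0.02 -0.06 0 0 0 0" --pt "-1 0.045 -0.14 0 0 0 0" --pt "-1 0.07 -0.22 0 0 0 0" --pt "-1 0.096 -0.3 0 0 0 0" --pt "-1 0.121 -0.38 0 0 0 0" --pt "-1 0.128 -0.4 0 0 0 0" --pt "-1 0.128 -0.4 0 0 0 0" --pt "-1 0.128 -0.4 0 0 0 0" --pt "-1 0.128 -0.4 0 0 0 0" --pt "-1 0.128 -0.4 0 0 0 0" --pt "-1 0.128 -0.4 0 0 0 0" --pt "-1 0.128 -0.4 0 0 0 0" --pt "-1 0.128 -0.4 0 0 0 0" --pt "-1 0.128 -0.4 0 0 0 0" --pt "-1 0.128 -0.4 0 0 0 0" --pt "-1 0.128 -0.4 0 0 0 0" --pt "-1 0.096 -0.3 0 0 0 0" --pt "-1 0.064 -0.2 0 0 0 0" --pt "-1 0.032 -0.1 0 0 0 0"

```text
t: 7.52
ee_pos: [480.3, 44.5, 181.2]
orientation: [3.079, 0.623, 0.0]
ft_force: [-0.6, -0.4, -7.0]
width: 15.9
grasp_force: 30.0
```

```bash
python3 - <<'E'
from h import *
go(457,303,181,22.8)
E
```

```text
t 7.53 pos [480.3  44.5 181.2] q [ 0.07  0.27  1.97 -0.    0.9   1.24] F [-0.6 -0.4 -7. ] w 15.9 g 30.0
shift units tool [ 1.579e+00 -4.944e+00  4.000e-03] turn units [ 0.001 -0.     0.009]
```

Call:
step_arm --pt "-1 0.02 -0.06 0 0 0 0" --pt "-1 0.045 -0.14 0 0 0 0" --pt "-1 0.07 -0.22 0 0 0 0" --pt "-1 0.096 -0.3 0 0 0 0" --pt "-1 0.121 -0.38 0 0 0 0" --pt "-1 0.128 -0.4 0 0 0 0" --pt "-1 0.128 -0.4 0 0 0 0" --pt "-1 0.128 -0.4 0 0 0 0" --pt "-1 0.128 -0.4 0 0 0 0" --pt "-1 0.128 -0.4 0 0 0 0" --pt "-1 0.128 -0.4 0 0 0 0" --pt "-1 0.128 -0.4 0 0 0 0" --pt "-1 0.121 -0.38 0 0 0 0" --pt "-1 0.096 -0.3 0 0 0 0" --pt "-1 0.064 -0.2 0 0 0 0" --pt "-1 0.04 -0.12 0 0 0 0" --pt "-1 0.012 -0.04 0 0 0 0"

```text
t: 9.65
ee_pos: [457.3, 302.4, 181.1]
orientation: [3.079, 0.622, -0.0]
ft_force: [0.0, 0.3, -6.3]
width: 15.9
grasp_force: 30.0
```

Call:
step_arm --pt "-1 0 0 0.1 0 0 0" --pt "-1 0 0 0.2 0 0 0" --pt "-1 0 0 0.3 0 0 0" --pt "-1 0 0 0.3 0 0 0" --pt "-1 0 0 0.3 0 0 0" --pt "-1 0 0 0.2 0 0 0" --pt "-1 0 0 0.08 0 0 0" --pt "-1 0 0 0 0 0 0"

```text
t: 10.65
ee_pos: [457.4, 302.3, 107.0]
orientation: [3.079, 0.622, -0.0]
ft_force: [-0.2, -0.4, -5.2]
width: 15.6
grasp_force: 30.0
```

```bash
python3 - <<'E'
from h import *
from workcell import vision
go(457,303,107,22.8)
for n in ["scene","side"]:
    im=vision.get_image(n); cv2.imwrite(f"pics/{n}1.png",im["pixels"][:,:,::-1]); np.savez(f"{n}1.npz",**im)
    P=cloud(im); ok=im["depth"]>0; hsv=cv2.cvtColor(im["pixels"],cv2.COLOR_RGB2HSV); b=ok&(hsv[...,1]>70)
    B=P[b]; d=np.hypot(B[:,0]-510,B[:,1]+277)<122
    for lo,hi in [(5,16),(20,28)]:
        m=d&(B[:,2]>lo)&(B[:,2]<hi); print(n,lo,m.sum(),rect(B[m]))
    d=np.hypot(B[:,0]-457,B[:,1]-303)<185
    m=d&(B[:,2]>28)&(B[:,2]<40); print(n,"tray",rect(B[m]))
    m=(np.hypot(P[...,0]-457,P[...,1]-303)<135)&ok
    for lo,hi in [(134,143),(78,85)]:
        q=P[m&(P[...,2]>lo)&(P[...,2]<hi)]; print("sieve",lo,len(q),rect(q) if len(q)>9 else 0,q[:,2].mean())
a=cv2.imread("pics/scene1.png")[250:480,180:480]; b=cv2.imread("pics/side1.png")[100:300,160:420]
cv2.imwrite("pics/c1.png",np.vstack([cv2.resize(a,(390,299)),cv2.resize(b,(390,300))]))
E
```

```text
t 10.65 pos [457.4 302.3 107. ] q [ 0.56  0.48  1.87 -0.    0.79  1.73] F [-0.2 -0.4 -5.2] w 15.6 g 30.0
shift units tool [-0.003 -0.015  0.001] turn units [0.    0.002 0.004]
scene 5 290 (array([ 434.8, -258.8]), array([153.2,  69.9]), 73.74)
scene 20 168 (array([ 445.9, -229.3]), array([68.7, 24.4]), 19.32)
scene tray (array([461.3, 295.4]), array([248.8, 224.1]), 23.04)
sieve 134 689 (array([457. , 302.8]), array([159.1,  24.7]), 23.35) 136.7923811506732
sieve 78 1712 (array([457.1, 302.1]), array([159.9, 145.1]), 22.67) 80.9088545178023
side 5 3914 (array([ 511.4, -279.8]), array([168.4, 148.2]), 17.34)
side 20 1790 (array([ 509.2, -274.7]), array([167.7, 143.1]), 17.63)
side tray (array([455.5, 301.9]), array([249.8, 253.3]), 23.43)
sieve 134 241 (array([458.1, 299.3]), array([159.5,  33.6]), 22.51) 138.25544422218553
sieve 78 342 (array([457.6, 301.2]), array([161.4, 147.3]), 22.88) 82.04803830618697
```

View pics/c1.png

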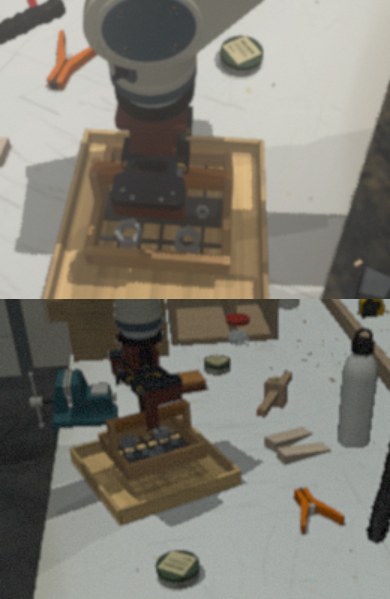

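The sieve is level over the tray: in the stacked crops it sits inside the tray walls at about (165,210) and (150,445), with clear margins. The rest is now visible, with centre near (509,-275) and yaw about 17.5°. I'll start shaking along tool y.

Call:
step_arm --pt "-1 0 0.4 0 0 0 0" --pt "-1 0 -0.4 0 0 0 0" --pt "-1 0 -0.4 0 0 0 0" --pt "-1 0 0.4 0 0 0 0" --pt "-1 0 0.4 0 0 0 0" --pt "-1 0 -0.4 0 0 0 0" --pt "-1 0 -0.4 0 0 0 0" --pt "-1 0 0.4 0 0 0 0" --pt "-1 0 0.4 0 0 0 0" --pt "-1 0 -0.4 0 0 0 0" --pt "-1 0 -0.4 0 0 0 0" --pt "-1 0 0.4 0 0 0 0" --pt "-1 0 0.4 0 0 0 0" --pt "-1 0 -0.4 0 0 0 0" --pt "-1 0 -0.4 0 0 0 0" --pt "-1 0 0.4 0 0 0 0" --pt "-1 0 0 0 0 0 0" --pt "-1 0 0 0 0 0 0"

```text
t: 13.0
ee_pos: [457.3, 302.4, 107.2]
orientation: [-3.079, -0.621, 0.0]
ft_force: [-0.8, -0.7, -6.2]
width: 16.0
grasp_force: 30.0
```

```bash
cat > look.py <<'E'
import sys
from h import *
from workcell import vision
k=sys.argv[1]
go(457,303,107,22.8)
I=[]
for n in ["scene","side"]:
    im=vision.get_image(n); np.savez(f"{n}{k}.npz",**im)
    P=cloud(im);m=(np.hypot(P[...,0]-457,P[...,1]-303)<135)&(im["depth"]>0)
    q=P[m&(P[...,2]>75)&(P[...,2]<86)]; print("sieve",len(q),rect(q),q[:,2].mean())
    I.append(im["pixels"][:,:,::-1])
o=get=None
cv2.imwrite(f"pics/c{k}.png",np.hstack([cv2.resize(I[0][330:480,210:400],(400,316),interpolation=3),cv2.resize(I[1][150:260,195:335],(400,316),interpolation=3)]))
E
python3 look.py 2
```

```text
t 13.0 pos [457.3 302.4 107.2] q [0.56 0.48 1.88 0.   0.79 1.74] F [-0.8 -0.7 -6.2] w 16.0 g 30.0
shift units tool [-0.002 -0.013  0.004] turn units [-0.001 -0.     0.001]
sieve 1889 (array([457. , 302.1]), array([160., 146.]), 22.75) 80.41992903328885
sieve 445 (array([457.9, 299.3]), array([163.5, 147.5]), 21.23) 80.84706595932998
```

View pics/c2.png

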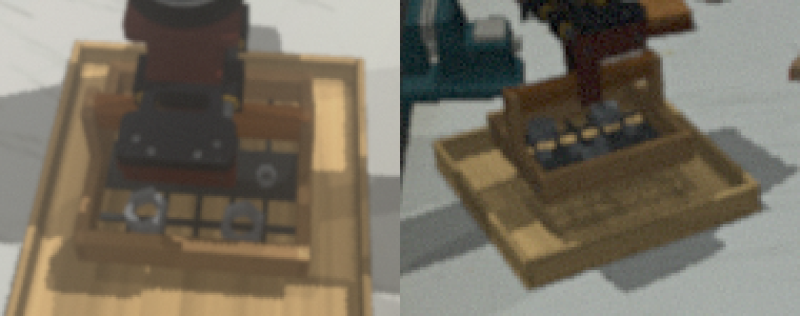

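One small nut is still on the strip at (267,175) in the left crop, and the large nuts are at (145,210) and (242,218). I'll shake harder.

Call:
step_arm --pt "-1 0 0.4 0 0 0 0" --pt "-1 0 -0.8 0 0 0 0" --pt "-1 0 0.8 0 0 0 0" --pt "-1 0 -0.8 0 0 0 0" --pt "-1 0 0.8 0 0 0 0" --pt "-1 0 -0.8 0 0 0 0" --pt "-1 0 0.8 0 0 0 0" --pt "-1 0 -0.8 0 0 0 0" --pt "-1 0 0.8 0 0 0 0" --pt "-1 0 -0.8 0 0 0 0" --pt "-1 0 0.8 0 0 0 0" --pt "-1 0 -0.8 0 0 0 0" --pt "-1 0 0.4 0 0 0 0" --pt "-1 0 0 0 0 0 0" --pt "-1 0 0 0 0 0 0"

```text
t: 14.98
ee_pos: [457.6, 301.6, 107.2]
orientation: [3.08, 0.62, -0.0]
ft_force: [-0.3, -0.1, -5.5]
width: 15.6
grasp_force: 30.0
```

```bash
python3 look.py 3
```

```text
t 14.97 pos [457.6 301.6 107.2] q [0.56 0.48 1.88 0.   0.79 1.73] F [-0.3 -0.1 -5.5] w 15.6 g 30.0
shift units tool [-0.001 -0.03   0.004] turn units [ 0.     0.001 -0.005]
sieve 1755 (array([457.3, 301.8]), array([160.2, 144.9]), 22.92) 78.45024586863296
sieve 384 (array([457.8, 299.9]), array([162.3, 148.5]), 21.7) 79.33682827923582
```

View pics/c3.png

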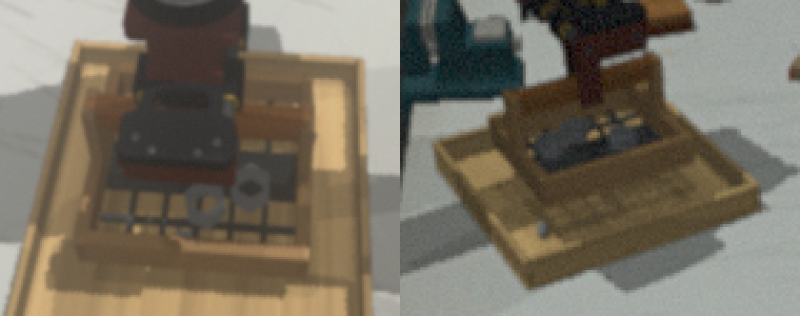

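One nut has dropped into the tray, at (543,228) in the right crop. I'll keep shaking.

Call:
step_arm --pt "-1 0 0.4 0 0 0 0" --pt "-1 0 -0.8 0 0 0 0" --pt "-1 0 0.8 0 0 0 0" --pt "-1 0 -0.8 0 0 0 0" --pt "-1 0 0.8 0 0 0 0" --pt "-1 0 -0.8 0 0 0 0" --pt "-1 0 0.8 0 0 0 0" --pt "-1 0 -0.8 0 0 0 0" --pt "-1 0 0.8 0 0 0 0" --pt "-1 0 -0.8 0 0 0 0" --pt "-1 0 0.8 0 0 0 0" --pt "-1 0 -0.8 0 0 0 0" --pt "-1 0 0.8 0 0 0 0" --pt "-1 0 -0.8 0 0 0 0" --pt "-1 0 0.8 0 0 0 0" --pt "-1 0 -0.8 0 0 0 0" --pt "-1 0 0.4 0 0 0 0" --pt "-1 0 0 0 0 0 0" --pt "-1 0 0 0 0 0 0"

```text
t: 17.45
ee_pos: [457.6, 301.7, 107.2]
orientation: [3.08, 0.62, -0.0]
ft_force: [-0.3, 0.2, -5.3]
width: 15.9
grasp_force: 30.0
```

```bash
python3 look.py 4; python3 - <<'E'
from h import *
for k in "1234":
  for n in ["scene","side"]:
    im=dict(np.load(f"{n}{k}.npz"));P=cloud(im)
    # frame local coords; sieve long-wall tops and handle ends
    a=np.radians(22.8);d=P-[457.3,302,0];x=d[...,0]*np.cos(a)+d[...,1]*np.sin(a);y=-d[...,0]*np.sin(a)+d[...,1]*np.cos(a)
    out=[]
    for s in (1,-1):
      m=(im["depth"]>0)&(abs(s*y-67)<3)&(abs(x)<70)&(P[...,2]>65)&(P[...,2]<95); out.append((int(m.sum()),np.round(np.median(P[m][:,2]),1) if m.any() else None))
    for s in (1,-1):
      m=(im["depth"]>0)&(abs(y)<6)&(abs(s*x-60)<12)&(P[...,2]>115)&(P[...,2]<150); out.append((int(m.sum()),np.round(np.percentile(P[m][:,2],70),1) if m.any() else None))
    # small nuts in tray: grey blobs at low z
    px=im["pixels"].astype(int);sat=px.max(2)-px.min(2)
    m=(im["depth"]>0)&(P[...,2]<25)&(abs(x)<115)&(abs(y)<115)&(sat<22)
    _,_,st,c=cv2.connectedComponentsWithStats(m.astype(np.uint8))
    print(k,n,out,[(tuple(c[i].round().astype(int)),int(st[i,4])) for i in range(1,len(st)) if st[i,4]>3])
E
```

```text
t 17.45 pos [457.6 301.7 107.2] q [0.56 0.48 1.88 0.   0.79 1.73] F [-0.3  0.2 -5.3] w 15.9 g 30.0
shift units tool [-0.001 -0.028  0.004] turn units [-0.     0.001 -0.004]
sieve 902 (array([457. , 302.2]), array([159. , 144.3]), 22.82) 76.25826012314019
sieve 269 (array([456.7, 301.3]), array([160. , 147.1]), 23.2) 77.50669090111131
1 scene [(438, np.float64(81.1)), (100, np.float64(81.3)), (131, np.float64(137.4)), (125, np.float64(137.5))] [((np.int64(264), np.int64(419)), 5), ((np.int64(282), np.int64(426)), 7), ((np.int64(334), np.int64(432)), 5)]
1 side [(34, np.float64(72.6)), (124, np.float64(78.8)), (33, np.float64(138.8)), (28, np.float64(139.6))] []
2 scene [(422, np.float64(81.1)), (105, np.float64(80.9)), (121, np.float64(137.5)), (123, np.float64(137.2))] [((np.int64(303), np.int64(423)), 4), ((np.int64(282), np.int64(427)), 6), ((np.int64(328), np.int64(433)), 6), ((np.int64(325), np.int64(439)), 4)]
2 side [(36, np.float64(68.7)), (142, np.float64(79.8)), (38, np.float64(138.9)), (31, np.float64(139.0))] []
3 scene [(439, np.float64(78.6)), (118, np.float64(78.5)), (127, np.float64(135.1)), (134, np.float64(135.1))] [((np.int64(297), np.int64(439)), 27)]
3 side [(21, np.float64(68.7)), (103, np.float64(78.7)), (19, np.float64(136.6)), (27, np.float64(136.4))] [((np.int64(245), np.int64(229)), 17)]
4 scene [(433, np.float64(75.3)), (120, np.float64(75.0)), (128, np.float64(131.4)), (134, np.float64(131.6))] [((np.int64(285), np.int64(422)), 7), ((np.int64(308), np.int64(433)), 6), ((np.int64(295), np.int64(439)), 8), ((np.int64(306), np.int64(439)), 5)]
4 side [(12, np.float64(67.1)), (87, np.float64(75.6)), (29, np.float64(133.0)), (26, np.float64(133.5))] [((np.int64(245), np.int64(229)), 17)]
```

View pics/c4.png

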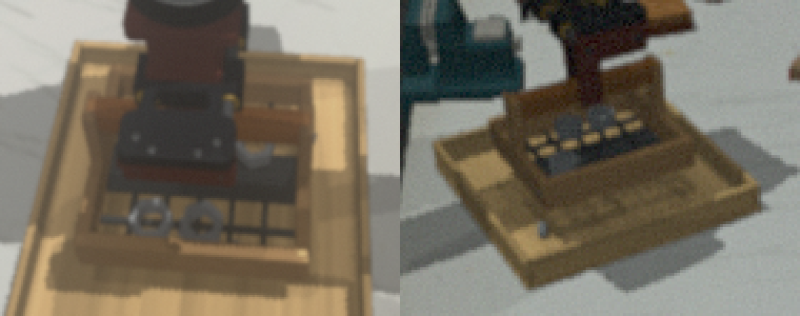

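```bash
cat > nuts.py <<'E'
import sys
from h import *
from workcell import vision,get_obs
k=sys.argv[1]; zu=float(sys.argv[2])  # underside height
o=get_obs(); T0=np.eye(4);T0[:3,:3]=Ro.from_rotvec(o["orientation"]).as_matrix();T0[:3,3]=o["ee_pos"]
c0=o["ee_pos"]; a=np.arctan2(T0[1,0],T0[0,0])
I=[]
for n in ["wrist","scene","side"]:
    im=vision.get_image(n); T=T0@im["T_tool_cam"] if n=="wrist" else im["T"]
    P=cloud(im,T); d=P-c0; x=d[...,0]*np.cos(a)+d[...,1]*np.sin(a); y=-d[...,0]*np.sin(a)+d[...,1]*np.cos(a); h=P[...,2]-zu
    ok=im["depth"]>0; px=im["pixels"].astype(int); sat=px.max(2)-px.min(2)
    inn=ok&(abs(x)<69)&(abs(y)<61)
    print(n,"plate",np.round(np.median(h[inn&(abs(y)<17)&(h<8)&(h>0)]),1))
    m=inn&(h>8)&(h<26)&(sat<30)
    _,L,st,c=cv2.connectedComponentsWithStats(m.astype(np.uint8))
    for i in range(1,len(st)):
        if st[i,4]>8: s=L==i; print("  in sieve px",c[i].round(),st[i,4],"xy",np.median(x[s]).round(),np.median(y[s]).round(),"ext",np.ptp(x[s]).round(),np.ptp(y[s]).round(),"h",np.percentile(h[s],80).round(1))
    I.append(im["pixels"][:,:,::-1])
I[0]=cv2.resize(I[0],(373,280))
cv2.imwrite(f"pics/n{k}.png",np.vstack([cv2.resize(I[0],(800,600))[0:284],np.hstack([cv2.resize(I[1][330:480,210:400],(400,316),interpolation=3),cv2.resize(I[2][150:260,195:335],(400,316),interpolation=3)])]) if 0 else np.vstack([cv2.resize(vision.get_image("wrist")["pixels"][100:325,:,::-1],(800,281)),np.hstack([cv2.resize(I[1][330:480,210:400],(400,316),interpolation=3),cv2.resize(I[2][150:260,195:335],(400,316),interpolation=3)])]))
E
python3 nuts.py 5 43.5
```

```text
wrist plate 5.3
  in sieve px [246. 206.] 1450 xy 32.0 44.0 ext 31.0 29.0 h 19.7
  in sieve px [251. 266.] 1454 xy -4.0 43.0 ext 29.0 31.0 h 19.7
scene plate 4.7
  in sieve px [330. 403.] 124 xy -38.0 -10.0 ext 28.0 17.0 h 19.3
  in sieve px [282. 433.] 229 xy 32.0 42.0 ext 30.0 27.0 h 19.6
  in sieve px [306. 435.] 237 xy -4.0 42.0 ext 28.0 29.0 h 19.6
side plate 6.2
  in sieve px [265. 190.] 70 xy 30.0 39.0 ext 39.0 33.0 h 20.1
  in sieve px [253. 193.] 78 xy -6.0 39.0 ext 27.0 39.0 h 20.5
  in sieve px [252. 206.] 76 xy -36.0 -18.0 ext 40.0 47.0 h 20.6
```

View pics/n5.png

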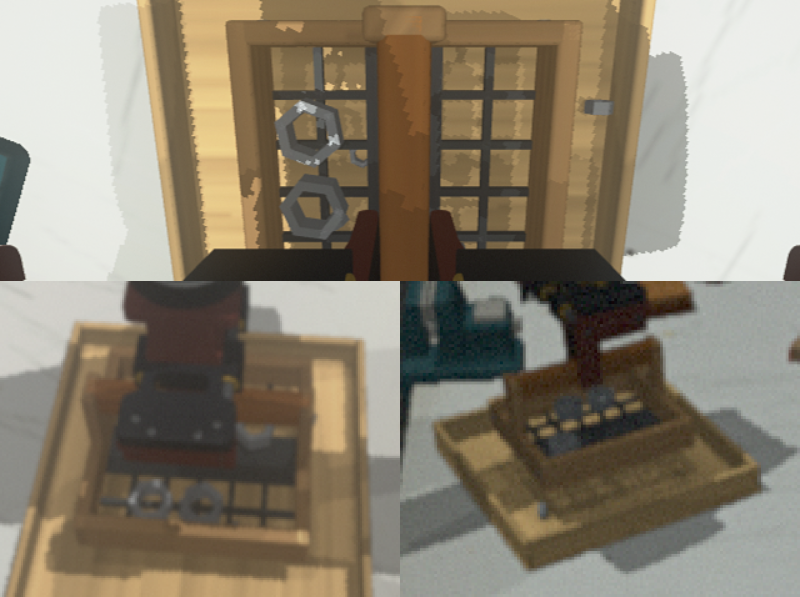

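The wrist strip shows the large nuts at (310,132) and (315,207), one small nut part-hidden at the handle's edge at (360,157), and one in the tray at (598,107). The third large nut is on the strip at (255,437), lower left. The sieve has slipped about 6 mm in the grip, so I'll raise slightly and continue.

Call:
step_arm --pt "-1 0 0 -0.14 0 0 0" --pt "-1 0 0.4 0 0 0 0" --pt "-1 0 -0.8 0 0 0 0" --pt "-1 0 0.8 0 0 0 0" --pt "-1 0 -0.8 0 0 0 0" --pt "-1 0 0.8 0 0 0 0" --pt "-1 0 -0.8 0 0 0 0" --pt "-1 0 0.8 0 0 0 0" --pt "-1 0 -0.8 0 0 0 0" --pt "-1 0 0.8 0 0 0 0" --pt "-1 0 -0.8 0 0 0 0" --pt "-1 0 0.8 0 0 0 0" --pt "-1 0 -0.8 0 0 0 0" --pt "-1 0 0.8 0 0 0 0" --pt "-1 0 -0.8 0 0 0 0" --pt "-1 0 0.4 0 0 0 0" --pt "-1 0 0 0 0 0 0"

```text
t: 19.88
ee_pos: [457.7, 300.7, 114.2]
orientation: [3.079, 0.62, -0.001]
ft_force: [0.7, 0.4, -5.8]
width: 16.0
grasp_force: 30.0
```

```bash
cat > tray.py <<'E'
from h import *
from workcell import vision,get_obs
o=get_obs(); T0=np.eye(4);T0[:3,:3]=Ro.from_rotvec(o["orientation"]).as_matrix();T0[:3,3]=o["ee_pos"]; a=np.arctan2(T0[1,0],T0[0,0]); b=np.radians(22.9)
print("t",o["t"],np.round(o["ee_pos"],1))
for n in ["wrist","scene","side"]:
    im=vision.get_image(n); T=T0@im["T_tool_cam"] if n=="wrist" else im["T"]
    P=cloud(im,T); px=im["pixels"].astype(int); sat=px.max(2)-px.min(2); ok=im["depth"]>0
    d=P-o["ee_pos"]; x=d[...,0]*np.cos(a)+d[...,1]*np.sin(a); y=-d[...,0]*np.sin(a)+d[...,1]*np.cos(a)
    q=P[ok&(abs(abs(y)-67)<3)&(abs(x)<70)&(d[...,2]<-10)&(d[...,2]>-50)]; zu=np.median(q[:,2])-32 if n!="side" else zu
    print(n,"underside",round(zu,1),len(q))
    e=P-[457,302.5,0]; X=e[...,0]*np.cos(b)+e[...,1]*np.sin(b); Y=-e[...,0]*np.sin(b)+e[...,1]*np.cos(b)
    h=P[...,2]-zu
    for nm,m,A,B in [("sieve",ok&(abs(x)<69)&(abs(y)<61)&(h>8)&(h<26)&(sat<30),x,y),("tray",ok&(abs(X)<114)&(abs(Y)<114)&(P[...,2]<22)&(P[...,2]>3)&(sat<25),X,Y)]:
        _,L,st,c=cv2.connectedComponentsWithStats(m.astype(np.uint8))
        for i in range(1,len(st)):
            if st[i,4]>7: s=L==i; print("  ",nm,"px",c[i].round().astype(int),st[i,4],"xy",np.median(A[s]).round(),np.median(B[s]).round(),"ext",np.ptp(A[s]).round(),np.ptp(B[s]).round(),"z",np.percentile(P[s][:,2],80).round(1))
    cv2.imwrite(f"pics/last_{n}.png",im["pixels"][:,:,::-1])
E
python3 tray.py
```

```text
t 19.875 [457.7 300.7 114.2]
wrist underside 47.5 3561
   sieve px [367 206] 1277 xy 31.0 -25.0 ext 30.0 28.0 z 66.9
   sieve px [367 259] 1064 xy 2.0 -28.0 ext 31.0 27.0 z 66.8
   tray px [472 184] 251 xy 39.0 -105.0 ext 7.0 15.0 z 20.7
   tray px [285 225] 105 xy 8.0 27.0 ext 11.0 12.0 z 14.2
   tray px [270 272] 164 xy -25.0 38.0 ext 14.0 11.0 z 19.9
scene underside 47.1 529
   sieve px [330 403] 206 xy -38.0 -6.0 ext 27.0 26.0 z 66.5
   tray px [298 439] 26 xy 10.0 28.0 ext 12.0 9.0 z 13.5
side underside 47.1 187
   sieve px [269 200] 125 xy 17.0 -20.0 ext 76.0 52.0 z 67.9
   sieve px [251 203] 82 xy -36.0 -12.0 ext 36.0 36.0 z 67.7
   tray px [244 229] 20 xy -80.0 -56.0 ext 15.0 17.0 z 19.6
```

Call:
step_arm --pt "-1 0 0 -0.05 0 0 0" --pt "-1 0 0 -0.12 0 0 0" --pt "-1 0 0 -0.2 0 0 0" --pt "-1 0 0 -0.28 0 0 0" --pt "-1 0 0 -0.35 0 0 0" --pt "-1 0 0 -0.35 0 0 0" --pt "-1 0 0 -0.35 0 0 0" --pt "-1 0 0 -0.3 0 0 0" --pt "-1 0 0 -0.2 0 0 0" --pt "-1 0 0 -0.1 0 0 0" --pt "-1 0 0 0 0 0 0"

```text
t: 21.4
ee_pos: [457.4, 302.3, 229.2]
orientation: [-3.079, -0.622, -0.0]
ft_force: [0.5, 0.3, -5.8]
width: 15.9
grasp_force: 30.0
```

```bash
python3 tray.py; python3 -c "
import cv2,numpy as np
r=lambda f,a,b,c,d,s:cv2.resize(cv2.imread('pics/last_'+f+'.png')[a:b,c:d],s,interpolation=3)
cv2.imwrite('pics/m6.png',np.vstack([r('wrist',90,330,0,640,(800,300)),np.hstack([r('scene',280,480,200,400,(400,300)),r('side',110,260,190,340,(400,300))])]))"
```

```text
t 21.4 [457.4 302.3 229.2]
wrist underside 162.6 3578
   sieve px [367 206] 1282 xy 31.0 -25.0 ext 30.0 28.0 z 182.0
   sieve px [367 259] 1056 xy 2.0 -28.0 ext 31.0 27.0 z 181.9
   tray px [423 170] 8 xy 41.0 -100.0 ext 2.0 2.0 z 17.0
   tray px [285 236] 101 xy -26.0 39.0 ext 13.0 13.0 z 20.0
scene underside 161.6 633
   sieve px [330 361] 317 xy -37.0 -6.0 ext 29.0 29.0 z 180.9
   sieve px [305 360] 11 xy -2.0 -12.0 ext 13.0 2.0 z 171.2
   tray px [298 438] 38 xy 11.0 26.0 ext 11.0 12.0 z 13.4
   tray px [321 449] 40 xy -27.0 42.0 ext 8.0 10.0 z 19.8
side underside 161.6 161
   sieve px [265 163] 105 xy 13.0 -20.0 ext 64.0 52.0 z 182.3
   sieve px [246 166] 80 xy -39.0 -14.0 ext 27.0 40.0 z 182.2
   tray px [249 209] 17 xy -28.0 38.0 ext 11.0 9.0 z 17.8
   tray px [263 209] 15 xy 9.0 22.0 ext 10.0 17.0 z 14.3
   tray px [244 230] 14 xy -82.0 -58.0 ext 15.0 19.0 z 18.7
```

View pics/m6.png

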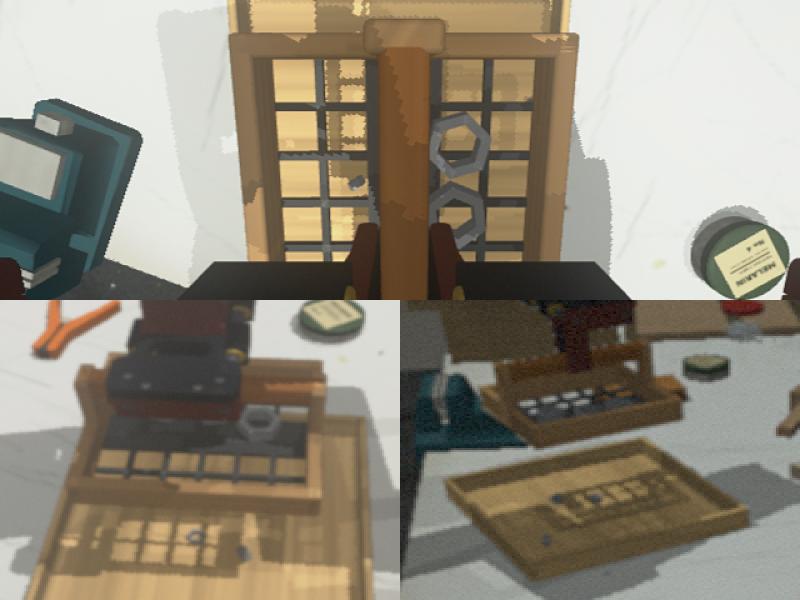

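All four small nuts are in the tray. Three are visible below the sieve at (197,537), (243,553) and (545,540), and the fourth stands against the near wall, seen by the wrist camera at tray coordinates (39,-105) mm. The three large nuts are still in the sieve, so I'll carry it back.

```bash
python3 - <<'E'
from h import *
go(509.2,-274.7,229,22.8)
E
```

```text
t 21.55 pos [457.  302.1 228.5] q [0.56 0.3  1.8  0.   1.04 1.73] F [ 0.3 -0.3 -5.5] w 15.6 g 30.0
shift units tool [-3.5140e+00  1.1037e+01 -3.0000e-03] turn units [0.002 0.01  0.004]
```

Call:
step_arm --pt "-1 -0.019 0.06 0 0 0 0" --pt "-1 -0.045 0.14 0 0 0 0" --pt "-1 -0.07 0.22 0 0 0 0" --pt "-1 -0.095 0.3 0 0 0 0" --pt "-1 -0.121 0.38 0 0 0 0" --pt "-1 -0.127 0.4 0 0 0 0" --pt "-1 -0.127 0.4 0 0 0 0" --pt "-1 -0.127 0.4 0 0 0 0" --pt "-1 -0.127 0.4 0 0 0 0" --pt "-1 -0.127 0.4 0 0 0 0" --pt "-1 -0.127 0.4 0 0 0 0" --pt "-1 -0.127 0.4 0 0 0 0" --pt "-1 -0.127 0.4 0 0 0 0" --pt "-1 -0.127 0.4 0 0 0 0" --pt "-1 -0.127 0.4 0 0 0 0" --pt "-1 -0.127 0.4 0 0 0 0" --pt "-1 -0.127 0.4 0 0 0 0" --pt "-1 -0.127 0.4 0 0 0 0" --pt "-1 -0.127 0.4 0 0 0 0" --pt "-1 -0.127 0.4 0 0 0 0"

```text
t: 24.05
ee_pos: [490.6, -70.3, 229.3]
orientation: [3.079, 0.621, 0.0]
ft_force: [-0.3, 0.5, -5.4]
width: 15.9
grasp_force: 30.0
```

Call:
step_arm --pt "-1 -0.127 0.4 0 0 0 0" --pt "-1 -0.127 0.4 0 0 0 0" --pt "-1 -0.127 0.4 0 0 0 0" --pt "-1 -0.127 0.4 0 0 0 0" --pt "-1 -0.127 0.4 0 0 0 0" --pt "-1 -0.127 0.4 0 0 0 0" --pt "-1 -0.127 0.4 0 0 0 0" --pt "-1 -0.121 0.38 0 0 0 0" --pt "-1 -0.095 0.3 0 0 0 0" --pt "-1 -0.07 0.22 0 0 0 0" --pt "-1 -0.045 0.14 0 0 0 0" --pt "-1 -0.03 0.09 0 0 0 0" --pt "-1 0 0 0 0 0 0.19" --pt "-1 0 0 0 0 0 0.2" --pt "-1 0 0 0 0 0 0.19" --pt "-1 0 0 0 0 0 0.19" --pt "-1 0 0 0 0 0 0"

```text
t: 26.18
ee_pos: [509.8, -273.9, 229.2]
orientation: [3.105, 0.478, -0.0]
ft_force: [0.8, -0.6, -5.5]
width: 16.1
grasp_force: 30.0
```

```bash
cat > chk.py <<'E'
from h import *
import sys
from workcell import vision,get_obs
zt=float(sys.argv[1])
go(509.2,-274.7,91,17.5)
o=get_obs(); T0=np.eye(4);T0[:3,:3]=Ro.from_rotvec(o["orientation"]).as_matrix();T0[:3,3]=o["ee_pos"]
for n in ["wrist","scene","side"]:
    im=vision.get_image(n); T=T0@im["T_tool_cam"] if n=="wrist" else im["T"]
    P=cloud(im,T); ok=im["depth"]>0; hsv=cv2.cvtColor(im["pixels"],cv2.COLOR_RGB2HSV)
    near=ok&(np.hypot(P[...,0]-509,P[...,1]+275)<122)
    q=P[near&(abs(P[...,2]-zt)<4)]; print(n,"frame top",len(q),rect(q) if len(q)>9 else 0,np.median(q[:,2]))
    for lo,hi in [(5,16),(20,28)]:
        q=P[near&(P[...,2]>lo)&(P[...,2]<hi)&(hsv[...,1]>70)]
        if len(q)>50: print("   rest",lo,len(q),rect(q))
E
python3 chk.py 194
```

```text
t 26.18 pos [ 509.8 -273.9  229.2] q [-0.51  0.35  1.73 -0.    1.06  0.75] F [ 0.8 -0.6 -5.5] w 16.1 g 30.0
shift units tool [-0.016  0.012  2.764] turn units [0.    0.    0.002]
wrist frame top 11087 (array([ 510. , -273.1]), array([159.4, 144.6]), 17.54) 194.33856152575882
   rest 5 4059 (array([ 504.6, -274.1]), array([154.2, 158.5]), 17.51)
   rest 20 2706 (array([ 507.3, -272.9]), array([147.7, 142.5]), 17.54)
scene frame top 446 (array([ 507.2, -268.7]), array([160.2, 137.8]), 17.14) 193.59973887594552
   rest 5 1233 (array([ 505.2, -258.5]), array([167.2, 138.4]), 17.55)
   rest 20 729 (array([ 509.8, -269.6]), array([165.7, 142.9]), 17.73)
side frame top 1181 (array([ 510.1, -274.4]), array([160.4, 146.6]), 17.49) 195.08237055035897
   rest 5 3856 (array([ 511.3, -279.1]), array([168.6, 149.5]), 17.37)
   rest 20 1220 (array([ 509.1, -274.3]), array([167.6, 142.6]), 17.48)
```

Call:
step_arm --pt "-1 -0.018 -0.014 0.1 0 0 0" --pt "-1 0 0 0.25 0 0 0" --pt "-1 0 0 0.35 0 0 0" --pt "-1 0 0 0.4 0 0 0" --pt "-1 0 0 0.4 0 0 0" --pt "-1 0 0 0.4 0 0 0" --pt "-1 0 0 0.35 0 0 0" --pt "-1 0 0 0.22 0 0 0" --pt "-1 0 0 0.12 0 0 0" --pt "-1 0 0 0.06 0 0 0" --pt "-1 0 0 0.03 0 0 0" --pt "-1 0 0 0 0 0 0"

```text
t: 27.82
ee_pos: [509.0, -273.7, 95.6]
orientation: [3.104, 0.479, 0.001]
ft_force: [-0.1, -0.8, -5.4]
width: 15.6
grasp_force: 30.0
```

```bash
python3 chk.py 58
```

```text
t 27.82 pos [ 509.  -273.7   95.6] q [-0.51  0.53  1.81 -0.    0.8   0.75] F [-0.1 -0.8 -5.4] w 15.6 g 30.0
shift units tool [-0.001  0.02   0.091] turn units [ 0.005 -0.004  0.005]
wrist frame top 11096 (array([ 509.2, -272.8]), array([159.4, 144.7]), 17.59) 60.61675607190787
   rest 5 7180 (array([ 528.8, -266.3]), array([129. , 157.5]), 17.52)
   rest 20 6751 (array([ 532.2, -265.1]), array([122.2, 140.4]), 17.24)
scene frame top 405 (array([ 504.2, -256.4]), array([160.1, 117.6]), 19.41) 59.4015412539643
   rest 5 384 (array([ 506. , -259.1]), array([164.2, 135.6]), 17.79)
   rest 20 278 (array([ 510. , -271.6]), array([165.6, 146.9]), 17.18)
side frame top 835 (array([ 509.4, -274.3]), array([160.2, 145.9]), 17.55) 60.36823438211661
   rest 5 1436 (array([ 511.1, -279.4]), array([168.2, 150.2]), 17.49)
   rest 20 322 (array([ 509.5, -275.6]), array([168.1, 139.6]), 17.29)
```

Call:
step_arm --pt "-1 0 0 0.03 0 0 0" --pt "-1 0 0 0.03 0 0 0" --pt "-1 0 0 0.02 0 0 0" --pt "-1 0 0 0.01 0 0 0" --pt "-1 0 0 0 0 0 0"

```text
t: 28.6
ee_pos: [508.7, -273.6, 90.7]
orientation: [-3.105, -0.479, 0.0]
ft_force: [-0.0, 1.2, -5.2]
width: 16.3
grasp_force: 30.0
```

Not yet in contact (the force is still the sieve's weight), so I'll creep down.

Call:
step_arm --pt "-1 0 0 0.01 0 0 0" --pt "-1 0 0 0.01 0 0 0" --pt "-1 0 0 0 0 0 0"

```text
t: 28.98
ee_pos: [508.8, -273.6, 90.5]
orientation: [3.105, 0.479, 0.0]
ft_force: [-3.8, 2.4, 5.8]
width: 15.7
grasp_force: 30.0
```

Contact: the rest is carrying the sieve. I'll release and go straight up.

Call:
step_arm --pt "-0.4 0 0 0 0 0 0" --pt "0 0 0 0 0 0 0" --pt "1 0 0 0 0 0 0" --pt "1 0 0 0 0 0 0" --pt "1 0 0 0 0 0 0" --pt "1 0 0 0 0 0 0" --pt "1 0 0 -0.1 0 0 0" --pt "1 0 0 -0.3 0 0 0" --pt "1 0 0 -0.5 0 0 0" --pt "1 0 0 -0.6 0 0 0" --pt "1 0 0 -0.6 0 0 0" --pt "1 0 0 -0.6 0 0 0" --pt "1 0 0 -0.3 0 0 0" --pt "1 0 0 0 0 0 0" --pt "1 0 0 0 0 0 0"

```text
t: 30.85
ee_pos: [508.1, -273.2, 238.7]
orientation: [-3.104, -0.479, 0.002]
ft_force: [0.5, -0.1, 0.0]
width: 87.9
grasp_force: 0.0
```

```bash
python3 chk.py 56; python3 - <<'E'
from h import *
from workcell import vision
I={}
for n in ["wrist","scene","side"]: I[n]=vision.get_image(n)
r=lambda n,a,b,c,d,s:cv2.resize(I[n]["pixels"][a:b,c:d,::-1],s,interpolation=3)
cv2.imwrite('pics/f.png',np.vstack([np.hstack([r('wrist',60,360,160,560,(400,300)),r('scene',160,310,340,540,(400,300))]),np.hstack([r('scene',330,480,200,400,(400,300)),r('side',150,300,190,390,(400,300))])]))
b=np.radians(22.9)
for n in ["scene","side"]:
    im=I[n];P=cloud(im);e=P-[457,302.5,0];X=e[...,0]*np.cos(b)+e[...,1]*np.sin(b);Y=-e[...,0]*np.sin(b)+e[...,1]*np.cos(b)
    px=im["pixels"].astype(int); sat=px.max(2)-px.min(2)
    m=(im["depth"]>0)&(abs(X)<114)&(abs(Y)<114)&(P[...,2]<24)&(sat<28)
    _,L,st,c=cv2.connectedComponentsWithStats(m.astype(np.uint8))
    print(n,[(c[i].round().astype(int).tolist(),int(st[i,4]),X[L==i].mean().round(),Y[L==i].mean().round()) for i in range(1,len(st)) if st[i,4]>6])
    q=P[(im["depth"]>0)&(np.hypot(P[...,0]-483,P[...,1]+3)<60)&(P[...,2]>12)&(P[...,2]<40)];print("tin",rect(q))
E
```

```text
t 30.85 pos [ 508.1 -273.2  238.7] q [-0.51  0.34  1.72  0.    1.08  0.75] F [ 0.5 -0.1  0. ] w 87.9 g 0.0
shift units tool [0.015 0.038 2.954] turn units [-0.01   0.009  0.005]
wrist frame top 5837 (array([ 509.3, -272.7]), array([159. , 144.4]), 17.54) 55.65601052509686
   rest 5 4221 (array([ 512.9, -271.4]), array([163.2, 157.3]), 17.56)
   rest 20 3501 (array([ 515.4, -270. ]), array([157.1, 140.9]), 17.2)
scene frame top 356 (array([ 503.8, -257.2]), array([159. , 113.9]), 18.12) 54.90787945649282
   rest 5 383 (array([ 505.9, -258.9]), array([166.2, 135.4]), 16.88)
   rest 20 318 (array([ 509.4, -269.4]), array([165.7, 141.1]), 17.43)
side frame top 1340 (array([ 509.3, -273.5]), array([161. , 147.7]), 17.54) 56.56303850630394
   rest 5 1387 (array([ 511.7, -280.6]), array([169.1, 147.1]), 17.3)
   rest 20 261 (array([ 509.8, -276.6]), array([167.8, 138.3]), 17.46)
scene [([291, 364], 35, np.float64(39.0), np.float64(-106.0)), ([356, 396], 31, np.float64(-79.0), np.float64(-51.0)), ([298, 437], 35, np.float64(12.0), np.float64(25.0)), ([322, 449], 40, np.float64(-27.0), np.float64(42.0))]
tin (array([482.1,  -2.7]), array([67.2, 69. ]), 24.23)
side [([248, 209], 14, np.float64(-28.0), np.float64(38.0)), ([244, 230], 13, np.float64(-82.0), np.float64(-58.0))]
tin (array([480. ,  -5.7]), array([62.1, 71. ]), 16.16)
```

View pics/f.png

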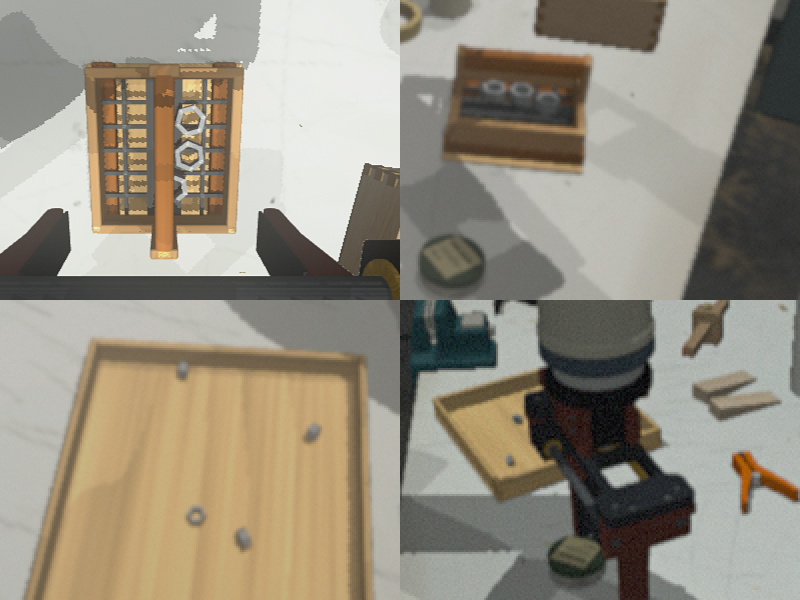

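The tray crop shows all four small nuts at (182,370), (312,433), (195,516) and (243,540). The three large nuts are in the sieve at (190,121), (188,155) and (180,190). The sieve sits square on its rest, within about 1 mm and 0.1°, and the tin has not moved. I'll hand the job in.

```bash
python3 -c "
from workcell import ctrl
print(ctrl.close_job())"
```

```text
the job is handed in; nothing more can be done
None
```

The job is handed in at about 31 s: the four small nuts are in the tray, the three large ones are in the sieve, and the sieve is released on its rest, centred within about 1 mm and square; the tin was measured unmoved, and the arm stayed clear of the clamp and plane.

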